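# Snap the cap on the roller vial and prove it by a tug

### The arm

A 7-joint arm with a two-finger parallel gripper is mounted at the origin on the work surface. World frame = base frame: x ahead of the robot, y to its left, z up, the work surface at z = 0. Lengths are in m, angles in rad, forces in N, time in s.
With the tool pointing down it reaches from about 0.425 to 0.925 m from the base axis. Payload 6.8 kg.
Tool frame: the origin (TCP) lies at the very end of the fingers, on their centre line; the grasp point (between the pads) lies 19 mm behind it; z points along the fingers, y is the direction in which the jaws open and shut (so a half turn about z gives the same grasp; the last joint's range is limited). The gripper opens to 85 mm and grips with 20 to 120 N. Pads are 22 mm wide; open, the fingers measure 114 mm over their backs; the gripper's body (76 mm by 85 mm) begins 54 mm behind the grasp point. The pads swing forward as they close: fully open they stand 13 mm farther back than shut.
Start: joints at [1.085, 0.477, 0.022, 1.555, -0.011, 1.109, -0.083], TCP at [0.249, -0.627, 0.231] pointing down, gripper open.
Joint ranges: [-2.96, 2.96], [-0.34, 2.1], [-1.41, 1.46], [0.24, 2.44], [-1.37, 4.51], [0.17, 1.92], [-2.96, 2.96]. Speed limits (rad/s): [2.39, 2.39, 3.14, 3.14, 3.14, 3.14, 3.14].

### API

Orientations are given as a unit quaternion [w, x, y, z].
In Python, from station import bot gives the robot as it stands.
- The arm moves only by the tool move_arm, never from a script. Its argument "commands" is text: rows parted by semicolons, each of 7 numbers parted by spaces: the opening, from 0 (shut) to 1 (fully open), then the shift along the tool's x, y, z in cm, then the turn, a rotation vector about the tool's x, y, z in degrees. In form: gripper tx ty tz rx ry rz; .... A call has 1 to 12 rows; each row shifts and turns the commanded pose from where the row before left it, along the tool's axes as they then stand; what a row does not reach is not made up. A row lasts 1/12 s, in which the tool goes at most 41.7 mm and 7.16 degrees, less where a joint would pass 70% of its speed; a pose out of reach is approached as far as the arm can. A call with a gripper value outside its range is refused whole. The fingers move at their own pace and stop on an object; "force" is the grip in N (left out, the last holds). Time passes only in rows, so rows that do not move let the fingers close. It gives the time, the measured TCP pose, the force and the opening at its end, in the units of the state.
- bot.get_obs(): the state, without advancing time (a new reading comes with each control period).
- bot.read_camera(name): name is "scene" or "top"; returns a dict with "img" (400x640x3 uint8, red, green, blue), "K" (3x3 intrinsics, pixels), "rvec" (rotation vector, rad) and "tvec" (3), from world to camera coordinates, as OpenCV has them. Camera axes: x right, y down, z forward; pixel columns grow to the right and rows downward; lengths in m; the calibration is good to about 2 mm. A picture is of the moment at which its call begins. There is no depth.
- bot.hand_in(): hands the job in, once; it reports no verdict.
The state is a dict: "t": time; "q": joint angles; "joint_vel": joint speeds; "joint_torque": joint torques, N m; "eef_pos": TCP position; "tool_rot": TCP orientation; "contact_force": force on the tool from outside, world axes, zero at the start; "torque": the same for the moment, N m; "gripper_width": opening from 0.0 (shut) to 1.0 (fully open).
Only numpy, scipy, OpenCV 4.12 (cv2) and the standard library are available. Lean on these libraries where they do the work, as an engineer would, in place of code of your own. Each camera call takes 0.05 s, during which the arm holds its last target. There are 200 camera calls.

### The job

Press the gold cap onto the aluminium roller vial until it snaps fully home on the vial's shoulder. Then tug it straight up with about 14 newtons (at least 10, never over 20) for a good second to confirm that the snap catch holds it, and let go, leaving the cap snapped on and everything else where it was.

Things in the scene. Friction and masses are not known exactly. Their poses are not given: they have to be found in the camera images.
- cap_center (a point): centre of the loose gold snap cap: plain cylinder 26 mm in diameter, 50 mm high, 50 g, z up along its axis, standing mouth down. This point is on its axis, 25 mm above the mouth, 25 mm below the closed top. The mouth is 14 mm wide inside a lip 3 mm thick; behind it the bore is 20 mm wide, up to 42 mm from the mouth
- vial_shoulder (a point): centre of the flat shoulder, 28 mm in diameter, of the aluminium roller vial; z up along its axis; 75 mm above the tray's mirror. The cap is fully home when its mouth rests here (cap centre 25 mm above this point). A neck 11 mm in diameter rises from it, with a steel roller ball whose top is 22 mm above the shoulder
- vial_catches (a point): on the vial's axis, level with the square underside of four spring catches on its neck, 5.5 mm above the shoulder; tapered up to 13.5 mm. Pressing the cap over them takes about 7 to 10 N, then it snaps. Snapped on, it rises freely 2.5 mm before its lip bears on the catches, which then hold stiffly (about 15 N per mm). Pressing over 45 N or tugging over 20 N harms them
- vial: the vial with its round black stand (68 mm in diameter, 16 mm high, with a collar 40 mm in diameter up to 28 mm), upright and fixed to the tray: it does not move; origin at the centre of the stand's underside, on the mirror. Ease the pull off before letting go of the cap: fingers that open under load jerk it
- tray: mirrored rectangular tray with gold rim, 220 mm (its x) by 360 mm (its y), rim 13 mm high, mirror surface 6 mm above the marble; fixed; origin at the centre of its underside
- amethyst: bulbous amethyst-purple glass bottle with round stopper, 80 mm across, 110 mm high, loose on the tray; bystander; origin at the centre of its underside
- vase: ribbed white ceramic vase, 75 mm across, 125 mm high, loose on the tray; bystander; origin at the centre of its underside
- acrylic_box: black acrylic box with swing door, 120 x 120 x 130 mm, on the marble; bystander; origin at the centre of its underside
- brush: pink hard-plastic bristle brush lying bristles up, 200 mm long, 50 mm wide, 26 mm high; bystander; origin under its middle
- cream_jar: low blue jar with white lid, 64 mm across, 50 mm high; bystander; origin at the centre of its underside
- lipstick: upright closed lipstick tube, black and dark red, 22 mm across, 74 mm high; bystander; origin at the centre of its underside
Mind the look-alikes: they are no part of the job. Of the things that look like the part that bears cap_center, the smallest one is meant.

How it is judged:
On the way, in this order (a step that is already met when the one before it is completed fails the run):
1. the cap is snapped fully home, its mouth on the vial's shoulder (within 1.5 mm) (z of cap_center in the frame of vial_shoulder below 0.0265 m and horizontal distance between cap_center and vial_shoulder below 0.005 m and angle between cap_center's own z axis and vertical below 0.2 rad), for 0.1 s.
2. the cap is tugged up against the catches with at least 10 N for 0.6 s (z of cap_center in the frame of vial_shoulder between 0.0265 and 0.03 m and horizontal distance between cap_center and vial_shoulder below 0.005 m and contact force between cap and vial above 10 N), for 0.6 s.
At the end, for the whole second after the job is handed in: the cap is still snapped on the vial (lifted at most 4.5 mm off the shoulder, within 5 mm of its axis, within 0.2 rad of upright), at rest and released (z of cap_center in the frame of vial_shoulder between 0.0235 and 0.0295 m and horizontal distance between cap_center and vial_shoulder below 0.005 m and angle between cap_center's own z axis and vertical below 0.2 rad and linear speed of cap below 0.01 m/s and contact force between the fingers and cap below 0.1 N); the robot touches nothing.
It fails at once if the cap is tugged against the catches with more than 20 N (contact force between cap and vial above 20 N and z of cap_center in the frame of vial_shoulder between 0.0265 and 0.031 m).
It fails at once if the vial is pressed or struck with more than 45 N (contact force between anything else and vial above 45 N).
It fails at once if a bystander is moved more than 30 mm (distance of any of amethyst, vase, acrylic_box, brush, cream_jar, lipstick from where it was at the start of the episode above 0.03 m).
It also fails if it takes over 48 s, if anything falls off the work surface, if the arm or the gripper's body presses on something with over 40 N, if the wrist force passes 120 N, or if a joint passes its speed limit or range.

## Working session

There is one attempt and no reset: what is moved stays moved. The work goes in short steps, Python scripts to look and compute and a tool call to move; the robot and the scene stay as the last step left them, time stands still between calls to the robot, and variables do not carry over. Pictures are saved under pics/ and viewed, about 8 in all and at most 12, crops included, and the job is handed in when it is done.

Besides the shell and the picture viewer there is one more tool, called after "Emit:" as name(argument=value, ...) on one line, values as JSON. move_arm: Moves the arm, as the interface text tells. Its arguments: {"type":"object","properties":{"commands":{"type":"string"},"force":{"type":"number"}},"required":["commands"]}

```bash
mkdir -p pics
python3 - <<'E'
from station import bot
import cv2,numpy as np
o=bot.get_obs();print({k:np.round(v,3) for k,v in o.items()})
for n in("scene","top"):
    c=bot.read_camera(n);cv2.imwrite(f"pics/{n}0.png",c["img"][:,:,::-1]);np.savez(f"pics/{n}0.npz",**c)
    R=cv2.Rodrigues(np.array(c["rvec"]))[0];print(n,c["K"],(-R.T@np.array(c["tvec"]).ravel()).round(3),R.round(3))
E
```

```text
{'t': np.float64(0.0), 'q': array([ 1.085,  0.478,  0.022,  1.556, -0.012,  1.109, -0.083]), 'joint_vel': array([-0.002, -0.   , -0.001, -0.   , -0.001, -0.002,  0.001]), 'joint_torque': array([-0.0000e+00, -5.9644e+01,  1.6080e+00, -2.8119e+01,  1.3000e-02,
        9.0000e-03,  0.0000e+00]), 'eef_pos': array([ 0.249, -0.627,  0.23 ]), 'tool_rot': array([-0.001,  0.982,  0.188, -0.   ]), 'contact_force': array([ 0.507, -0.488,  0.259]), 'torque': array([-0.029,  0.071, -0.033]), 'gripper_width': np.float64(0.996)}
scene [[436.1464459    0.         315.47827431]
 [  0.         436.1464459  197.78625883]
 [  0.           0.           1.        ]] [ 1.019 -0.511  0.861] [[ 0.77   0.638 -0.019]
 [ 0.47  -0.587 -0.659]
 [-0.432  0.499 -0.752]]
top [[411.55044133   0.         327.47218264]
 [  0.         411.55044133 200.95884965]
 [  0.           0.           1.        ]] [ 0.267 -0.009  1.367] [[ 0.101 -0.995  0.001]
 [-0.971 -0.099 -0.216]
 [ 0.215  0.021 -0.976]]
```

View pics/scene0.png

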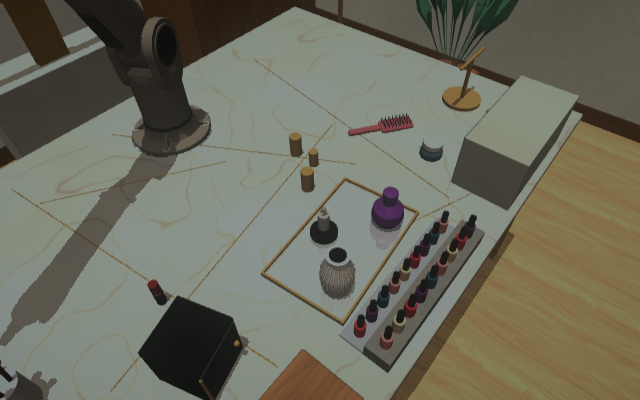

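View pics/top0.png

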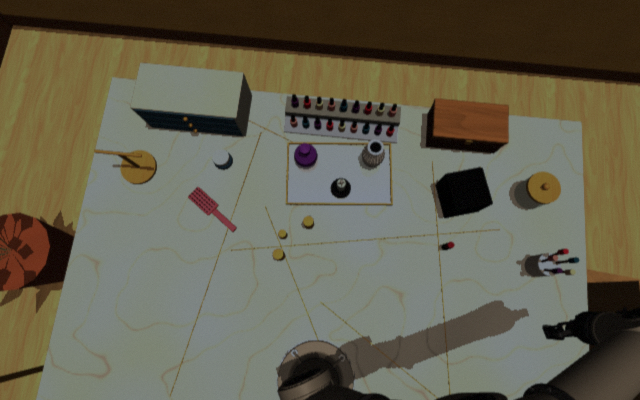

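Scene view: three gold caps at (296,144), (314,157) and (307,179), and the vial at (323,230). Top view: caps at (279,255), (283,234) and (308,222), and the vial at (341,186). The smallest is scene (314,157), which is top (283,234). Next I'll check that choice in one close crop and measure.

```bash
cat > h.py <<'E'
import cv2,numpy as np
def load(n):
    c=np.load(f"pics/{n}.npz");R=cv2.Rodrigues(c["rvec"])[0];return c["img"],c["K"],R,c["tvec"].ravel()
def ray(c,p):
    _,K,R,t=c;d=R.T@np.linalg.inv(K)@np.array([*p,1.]);return -R.T@t,d
def plane(c,p,z):
    o,d=ray(c,p);return o+d*(z-o[2])/d[2]
def proj(c,X):
    _,K,R,t=c;x=K@(R@np.asarray(X)+t);return x[:2]/x[2]
def tri(a,pa,b,pb):
    o1,d1=ray(a,pa);o2,d2=ray(b,pb);d1/=np.linalg.norm(d1);d2/=np.linalg.norm(d2)
    s=np.linalg.lstsq(np.c_[d1,-d2],o2-o1,rcond=None)[0];A=o1+s[0]*d1;B=o2+s[1]*d2
    return (A+B)/2,np.linalg.norm(A-B)
def gold(img,box):
    x0,y0,x1,y1=box;h=cv2.cvtColor(img[y0:y1,x0:x1],cv2.COLOR_RGB2HSV)
    m=cv2.inRange(h,(10,100,40),(30,255,255));n,l,s,c=cv2.connectedComponentsWithStats(m)
    return [(s[i,:5]+[x0,y0,0,0,0],(c[i]+[x0,y0]).round(1)) for i in range(1,n) if s[i,4]>25]
E
python3 - <<'E'
from h import *
S=load("scene0");T=load("top0")
for c,b in((S,(280,125,330,197)),(T,(265,210,322,265))):
    for g in gold(c[0],b):print(g)
a=cv2.resize(S[0][125:255,265:365],None,fx=4,fy=4,interpolation=cv2.INTER_CUBIC)
b=cv2.resize(T[0][165:265,270:360],None,fx=4,fy=4,interpolation=cv2.INTER_CUBIC)
o=np.zeros((520,770,3),np.uint8);o[:520,:400]=a;o[:400,405:765]=b
cv2.imwrite("pics/crop1.png",cv2.convertScaleAbs(o[:,:,::-1],alpha=1.6))
E
```

```text
(array([289, 133,  12,  24, 204]), array([294.5, 143.8]))
(array([307, 148,  11,  19, 136]), array([312.6, 156.7]))
(array([301, 167,  12,  25, 235]), array([306.1, 178. ]))
(array([303, 216,  11,  12,  96]), array([307.9, 221.4]))
(array([278, 230,   9,   9,  57]), array([282.1, 233.7]))
(array([273, 249,  12,  11, 105]), array([278.2, 254.2]))
```

View pics/crop1.png

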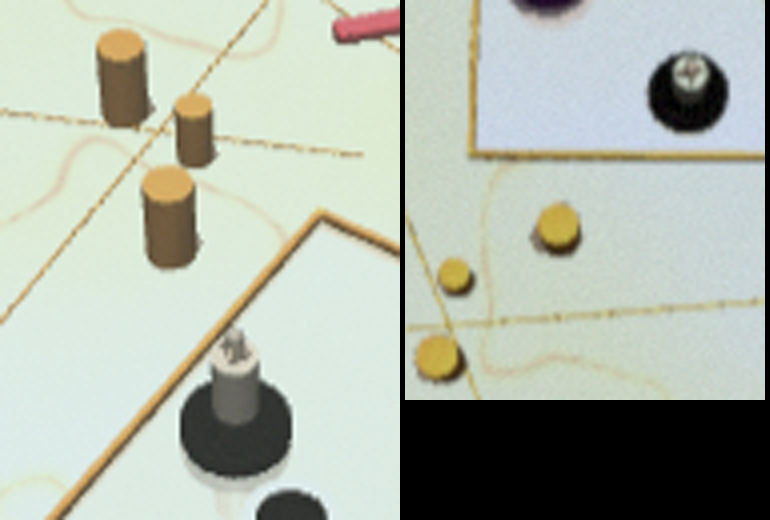

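The smallest cap is at crop (193,130), scene (313,157). It is clearly narrower and shorter than the other two. The vial's bright shoulder is at scene (323,214) and top (341,183).

Run:
```python
from h import *
S=load("scene0");T=load("top0")
def blob(c,box,f,name,k=6):
    x0,y0,x1,y1=box;im=cv2.resize(c[0][y0:y1,x0:x1],None,fx=k,fy=k,interpolation=cv2.INTER_CUBIC)
    m=f(cv2.cvtColor(im,cv2.COLOR_RGB2HSV));cs=cv2.findContours(m,0,2)[0];q=max(cs,key=cv2.contourArea)
    h=cv2.convexHull(q);e=cv2.fitEllipse(h);r=cv2.boundingRect(q)
    p=(np.array(e[0])+.5)/k-.5+[x0,y0]
    print(name,p.round(2),"axes",np.round(np.array(e[1])/k,1),"ang",round(e[2]),"bbox",[round(v,1) for v in(r[0]/k+x0,r[1]/k+y0,r[2]/k,r[3]/k)]);return p
g=S[0][140:170,313];print("colV",g.max(1))
gt=lambda v:(lambda h:cv2.inRange(h,(10,100,v),(32,255,255)))
ps=blob(S,(303,144,323,170),gt(105),"capS");pt=blob(T,(272,224,293,243),gt(95),"capT")
X,e=tri(S,ps,T,pt);print("cap top",X.round(4),e, "at z.05:",plane(S,ps,.05),plane(T,pt,.05))
# vial
print("vial col scene",S[0][200:250,323].max(1),"row top",T[0][183,325:357].max(1))
w=lambda v:(lambda h:cv2.inRange(h,(0,0,v),(180,90,255)))
dk=lambda h:cv2.inRange(h,(0,0,0),(180,255,45))
vt=blob(T,(330,174,352,190),w(90),"shT");vs=blob(S,(313,203,333,222),w(100),"shS")
X,e=tri(S,vs,T,vt);print("shoulder",X.round(4),e,plane(S,vs,.081),plane(T,vt,.081))
bt=blob(T,(325,168,357,202),dk,"standT");bs=blob(S,(305,212,342,246),dk,"standS")
print("stand z.022:",plane(T,bt,.022),plane(S,bs,.022))
```

```text
colV [147 147 148 147 148 146 136 121 129 135 134 135 135 135 103  75  71  70
  69  70  69  70  69  68  68  69  66 129 146 142]
capS [312.87 150.85] axes [6.6 8.7] ang 88 bbox [309.0, 147.7, 8.8, 6.8]
capT [281.64 232.98] axes [7.1 7.8] ang 59 bbox [278.3, 229.8, 7.7, 7.3]
cap top [0.4366 0.1562 0.0476] 0.00025567725564595514 at z.05: [0.43826637 0.15413748 0.05      ] [0.43642674 0.15598744 0.05      ]
vial col scene [136 134 134 108  71 103 114 118 125 115  89  82  81  80  78  76 122 133
 109  76  65  65  65  64  65  65  65  64  65  63  64  44  35  34  33  34
  31  34  31  32  35  32  33  31  59 115 127 126 140 145] row top [138 141 141 138 139 140 113  43  10   6   5  21  77  78  74  59  70  78
 102 117  89  25   8  17  60 128 137 139 140 140 136 141]Traceback (most recent call last):
  File "<stdin>", line 17, in <module>
  File "<stdin>", line 6, in blob
cv2.error: OpenCV(4.12.0) /io/opencv/modules/imgproc/src/shapedescr.cpp:361: error: (-201:Incorrect size of input array) There should be at least 5 points to fit the ellipse in function 'fitEllipseNoDirect'
```

Run:
```python
from h import *
S=load("scene0");T=load("top0")
a=cv2.resize(S[0][198:248,300:346],None,fx=8,fy=8,interpolation=cv2.INTER_CUBIC)
b=cv2.resize(T[0][166:202,322:360],None,fx=10,fy=10,interpolation=cv2.INTER_CUBIC)
o=np.zeros((400,760,3),np.uint8);o[:,:368]=a;o[:360,375:755]=b
o=(255*(o/255.)**.6*1.1).clip(0,255).astype(np.uint8)
cv2.imwrite("pics/crop2.png",o[:,:,::-1])
for c,b,n in((T,(325,168,357,202),"T"),(S,(305,212,342,246),"S")):
    x0,y0,x1,y1=b;m=(c[0][y0:y1,x0:x1].max(2)<50).astype(np.uint8);q=max(cv2.findContours(m,0,2)[0],key=cv2.contourArea)
    e=cv2.fitEllipse(cv2.convexHull(q));p=np.array(e[0])+[x0,y0];print(n,p,e[1],cv2.boundingRect(q),plane(c,p,.022))
for r in range(211,221):print(r,S[0][r,310:338].max(1))
```

```text
T [340.21623135 187.99862671] (18.798063278198242, 19.45467185974121) (6, 11, 20, 19) [ 0.61151507 -0.0178582   0.022     ]
S [323.52804375 231.64619064] (24.277790069580078, 27.704200744628906) (5, 9, 28, 23) [ 0.62059424 -0.02534498  0.022     ]
211 [147 147 147 147 136 134 108  68 122 125  88  72  74  82  78  73 112 136
 138 147 146 147 146 148 146 147 147 146]
212 [147 146 146 136 134 107  72 103 136 132 122  83 108  81  79  74 101 125
 135 142 147 147 148 147 147 146 147 146]
213 [147 146 136 133 106  72 103 129 136 136 136  95 120  80  78  73  93  99
 137 139 147 146 147 147 147 146 147 146]
214 [147 136 135 121  72  86 130 139 136 135 135 121 119  78  79  71  84 125
 136 138 147 148 146 146 147 147 147 148]
215 [136 134 121  79  87 124 141 129 134 135 135 133  92  76 100 122 123 136
 136 108 147 147 147 147 147 146 147 147]
216 [135 133  87  88 125 141 145 120  96 132 133 132 122 122 127 136 135 137
 108  83 146 147 147 146 146 145 146 147]
217 [134  97  69 124 139 145 146 117  64  99 120 134 133 133 135 134 134 108
  69  77 147 147 146 147 147 147 147 147]
218 [ 96  68 121 139 146 147 146 116  58  67  83  98  99 109 109 108  90  72
  57  75 147 147 147 147 147 146 147 147]
219 [ 65 119 137 145 146 147 147 139  57  61  64  69  71  76  75  73  60  58
  56  74 124 146 146 148 146 146 147 147]
220 [103 136 144 147 147 145 104  86  57  61  64  64  64  65  63  61  61  60
  55  55  68 105 147 147 147 147 147 146]
```

View pics/crop2.png

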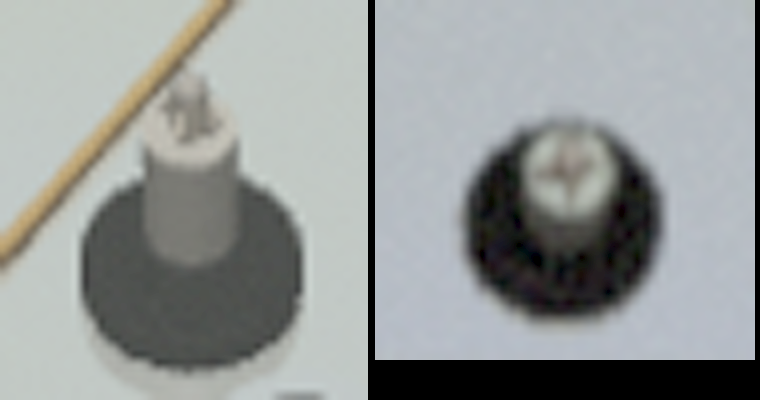

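The crop shows the shoulder disc centred at crop-left (190.5,131), scene (323.4,213.9), and crop-right (568.5,170), top (340.9,182.5).

Run:
```python
from h import *
from station import bot
from scipy.spatial.transform import Rotation as Ro
S=load("scene0");T=load("top0")
vs,vt=(323.4,213.9),(340.9,182.5)
print(tri(S,vs,T,vt),plane(S,vs,.081),plane(T,vt,.081))
for X in([.437,.155,.05],[.437,.155,0],[.62,-.02,.081],[.62,-.02,.006]):print(X,proj(S,X),proj(T,X))
# other caps tops
for a,b in(((294.6,136.5),(278.2,254.2)),((306.3,171),(307.9,221.4))):print("other",tri(S,a,T,b))
o=bot.get_obs();q=o["tool_rot"];print(Ro.from_quat(np.r_[q[1:],q[0]]).as_matrix().round(3))
```

```text
(array([ 0.61528739, -0.01820857,  0.07856903]), np.float64(0.0007160295976801149)) [ 0.61634948 -0.02004921  0.081     ] [ 0.61486739 -0.01791663  0.081     ]
[0.437, 0.155, 0.05] [312.71265942 150.4826965 ] [281.96143053 232.8340391 ]
[0.437, 0.155, 0] [313.13966302 163.60690056] [283.5644951  234.93195338]
[0.62, -0.02, 0.081] [324.64705694 214.65749617] [341.69043491 181.03715952]
[0.62, -0.02, 0.006] [324.75617498 234.10288601] [340.92994688 186.81787449]
other (array([0.36764564, 0.15789911, 0.06059196]), np.float64(0.0022155161243773507))
other (array([0.48120324, 0.0757856 , 0.06046261]), np.float64(0.001137406802512477))
[[ 0.929  0.369 -0.001]
 [ 0.369 -0.929  0.001]
 [-0.    -0.002 -1.   ]]
```

Both views agree on the cap-to-vial offset, (+0.178, −0.174), with a constant ~2 mm camera disagreement. I'll use the means: cap (0.437, 0.155), vial (0.6155, −0.019). Heights check out: 0.048 measured against 0.050 for the cap top, and 0.079 against 0.081 for the shoulder. First I'll square the tool with the world axes and travel.

Emit:
move_arm(commands="0.6 0 0 0 0 0 5.4;0.6 0 0 0 0 0 5.4;0.6 0 0 0 0 0 5.4;0.6 0 0 0 0 0 5.4;0.6 2.2 -3 0 0 0 0;0.6 2.2 -3 0 0 0 0;0.6 2.2 -3 0 0 0 0;0.6 2.2 -3 0 0 0 0;0.6 2.2 -3 0 0 0 0;0.6 2.2 -3 0 0 0 0;0.6 2.2 -3 0 0 0 0;0.6 2.2 -3 0 0 0 0", force=40)

```text
t: 1.1
eef_pos: [0.4254, -0.3855, 0.231]
tool_rot: [-0.0, 1.0, 0.0, -0.0]
contact_force: [0.3, -0.6, -1.1]
gripper_width: 0.596
```

Emit:
move_arm(commands="0.6 0.6 -4 0 0 0 0;0.6 0.6 -4 0 0 0 0;0.6 0.6 -4 0 0 0 0;0.6 0.6 -4 0 0 0 0;0.6 0.6 -4 0 0 0 0;0.6 0.6 -4 0 0 0 0;0.6 -0.4 -4 0 0 0 0;0.6 -0.4 -4 0 0 0 0;0.6 -0.4 -4 0 0 0 0;0.6 -0.4 -4 0 0 0 0;0.6 -0.4 -4 0 0 0 0;0.6 -0.4 -4 0 0 0 0")

```text
t: 2.1
eef_pos: [0.4356, 0.0944, 0.2313]
tool_rot: [0.0, 1.0, 0.0, 0.0]
contact_force: [0.6, -0.4, -0.6]
gripper_width: 0.598
```

Emit:
move_arm(commands="0.6 0 -3 0 0 0 0;0.6 0 -3 0 0 0 0;0.6 0 0 3 0 0 0;0.6 0 0 3 0 0 0;0.6 0 0 3 0 0 0;0.6 0 0 3 0 0 0;0.6 0 0 0 0 0 0;0.6 0 0 0 0 0 0")

```text
t: 2.77
eef_pos: [0.4352, 0.1523, 0.1105]
tool_rot: [0.001, 1.0, 0.001, -0.002]
contact_force: [0.9, 0.8, -0.7]
gripper_width: 0.601
```

Emit:
move_arm(commands="0.6 0.2 -0.3 2 0 0 0;0.6 0 0 2.5 0 0 0;0.6 0 0 2.5 0 0 0;0.6 0 0 1.5 0 0 0;0.6 0 0 0.9 0 0 0;0.6 0 0 0 0 0 0;0.6 0 0 0 0 0 0")

```text
t: 3.35
eef_pos: [0.4394, 0.1562, 0.0185]
tool_rot: [-0.0, 1.0, 0.0, 0.001]
contact_force: [-0.2, -0.0, 0.6]
gripper_width: 0.6
```

```bash
cat > snap.py <<'E'
import sys;from station import bot;import cv2,numpy as np
i=sys.argv[1];b=eval(sys.argv[2]);k=int(sys.argv[3]) if len(sys.argv)>3 else 4
out=[]
for n in("scene","top"):
    c=bot.read_camera(n);np.savez(f"pics/{n}{i}.npz",**c);x0,y0,x1,y1=b[n]
    out.append(cv2.resize(c["img"][y0:y1,x0:x1],None,fx=k,fy=k,interpolation=cv2.INTER_CUBIC))
H=max(o.shape[0] for o in out);out=[cv2.copyMakeBorder(o,0,H-o.shape[0],0,5,0) for o in out]
o=np.hstack(out);o=(255*(o/255.)**.6*1.1).clip(0,255).astype(np.uint8);cv2.imwrite(f"pics/c{i}.png",o[:,:,::-1]);print(o.shape)
s=bot.get_obs();print(s["t"],s["eef_pos"].round(4),s["contact_force"].round(2),s["gripper_width"])
E
python3 snap.py 1 'dict(scene=(270,90,360,210),top=(255,200,335,270))'
```

```text
(480, 690, 3)
3.45 [0.4397 0.1563 0.0188] [-0.44  0.38  0.26] 0.598995856470234
```

View pics/c1.png

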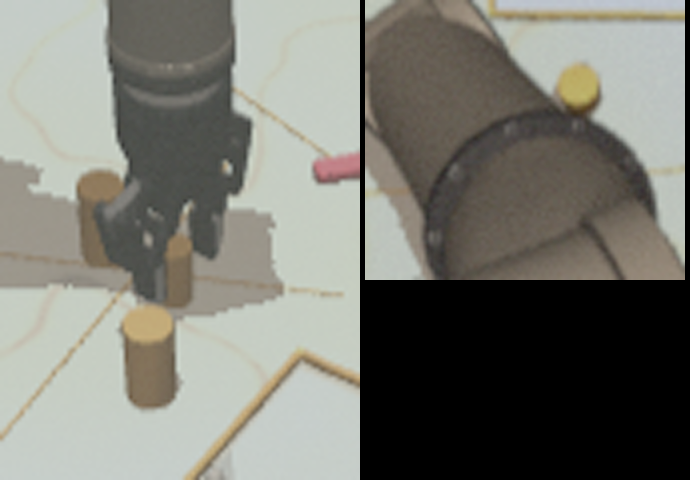

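The fingers straddle the cap at crop (178,270). I'll move back 2 mm in x and close.

Emit:
move_arm(commands="0.6 -0.2 0 0.2 0 0 0;0.6 0 0 0 0 0 0;0 0 0 0 0 0 0;0 0 0 0 0 0 0;0 0 0 0 0 0 0;0 0 0 0 0 0 0;0 0 0 0 0 0 0;0 0 0 0 0 0 0", force=50)

```text
t: 4.12
eef_pos: [0.4366, 0.1558, 0.0157]
tool_rot: [0.0, 1.0, 0.0, 0.0]
contact_force: [-1.7, -0.5, 5.1]
gripper_width: 0.292
```

Emit:
move_arm(commands="0 0 0 -1 0 0 0;0 0 0 -2 0 0 0;0 0 0 -3 0 0 0;0 0 0 -3 0 0 0;0 0 0 -3 0 0 0;0 0 0 -3 0 0 0;0 0 0 0 0 0 0;0 0 0 0 0 0 0")

```text
t: 4.78
eef_pos: [0.4375, 0.1561, 0.1674]
tool_rot: [-0.001, 1.0, 0.0, 0.002]
contact_force: [-0.2, 0.1, -2.1]
gripper_width: 0.299
```

Emit:
move_arm(commands="0 2.55 2.49 0 0 0 0;0 2.55 2.49 0 0 0 0;0 2.55 2.49 0 0 0 0;0 2.55 2.49 0 0 0 0;0 2.55 2.49 0 0 0 0;0 2.55 2.49 0 0 0 0;0 2.55 2.49 0 0 0 0;0 0 0 2 0 0 0;0 0 0 1 0 0 0;0 0 0 0 0 0 0;0 0 0 0 0 0 0;0 0 0 0 0 0 0")

```text
t: 5.78
eef_pos: [0.6144, -0.0171, 0.1355]
tool_rot: [-0.0, 1.0, 0.001, -0.0]
contact_force: [1.1, 0.1, -0.1]
gripper_width: 0.294
```

```bash
python3 snap.py 2 'dict(scene=(285,150,365,250),top=(300,140,375,220))' 5
```

```text
(500, 785, 3)
5.8833 [ 0.6151 -0.0174  0.1362] [ 0.92 -0.07 -0.59] 0.29201016999244483
```

View pics/c2.png

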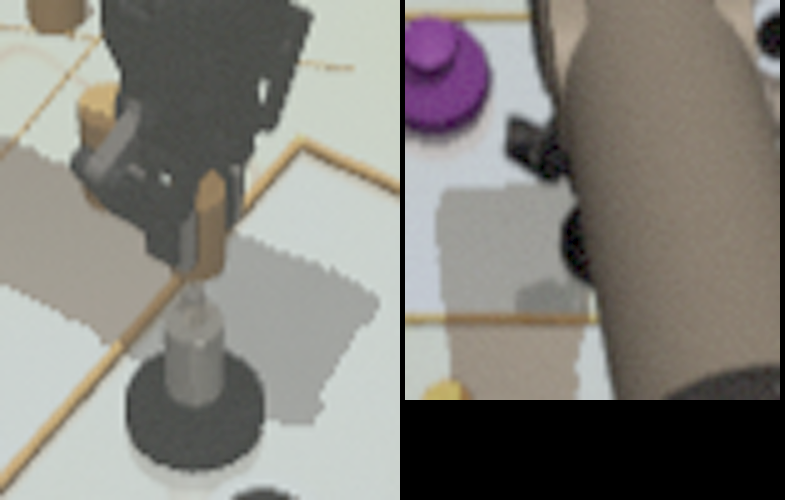

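Run:
```python
from h import *
S=load("scene2");th=np.linspace(0,6.283,73)
def rim(x,y,z,r):
    P=np.array([proj(S,[x+r*np.cos(t),y+r*np.sin(t),z]) for t in th]);return (P.max(0).round(1),P.min(0).round(1))
print("cap mouth pred",rim(.6163,-.0194,.1205,.013)," top",rim(.6163,-.0194,.1705,.013))
print("shoulder pred",rim(.6163,-.0200,.081,.014))
im=S[0]
for r in range(188,209,2):print(r,im[r,316:336].tolist()[0][:0],(im[r,316:336].astype(int)[:,0]-im[r,316:336,2]))
for c in(325,326,327,328):print(c,im[198:214,c].max(1))
for r in(217,219,221,224):print(r,im[r,310:338].max(1))
```

```text
cap mouth pred (array([329.3, 207. ]), array([317.7, 198.2]))  top (array([329.4, 191.9]), array([317.3, 183. ]))
shoulder pred (array([329.5, 218.6]), array([317.3, 209.2]))
188 [] [ 3  1  0  1  1  2  3  1 19 46 46 46 45 47  3  1  3  6 48 76]
190 [] [ 1  1  2  1  3  1  1  3 35 47 47 48 41 29  5  1  4 22 70 34]
192 [] [ 3  1  2  1  0  1  2  3 21 36 33 27 27 24  2  3  4 20 20 15]
194 [] [ 1  1  1  2  0  2  4  4 12 29 28 29 27 24  3  3 12 14  5 -3]
196 [] [ 2  1  2  0  1  3  5  4 15 29 28 28 27 23 20 15 10 -1 -4 -4]
198 [] [ 0  1  0  1  1  4  3  4 12 29 28 28 26 22 13  3  1  2  2  2]
200 [] [ 1  2  1  1  2  4  4  5 13 29 28 28 26 24  7  2  3  3  2  2]
202 [] [14 10  3  1  1  3  4  3 18 29 28 27 25 22  3  2  2  2  1  3]
204 [] [16 16 16 18 22 16 17 24 27 28 28 27 24  7  2  2  1  2  2  3]
206 [] [16 17 28 46 40 27 23 19 18 18  6  5  3  1  1  1  1  3  2  3]
208 [] [28 42 47 30 22 13  7  7  7  6  2  1  1  2  2  2  2  2  1  2]
325 [64 64 64 65 64 64 62 63 78 81 74 66 64 71 73 72]
326 [ 65  64  64  62  63  63  62  62  94 104 106  90  87  83  80  78]
327 [ 63  63  61  62  61  60  61  77  97 106 106 105  95  85  84  84]
328 [ 61  61  61  62  60  59  59  82 100 105 104 106 101  89  85  86]
217 [ 90  74  68  87  95 105 106  88  56  70  78  83  82  83  84  83  84  76
  63  68 103 105 105 105 103 104 105 105]
219 [ 63  85  96 104 106 106 106 101  53  58  59  62  63  70  80  78  60  59
  57  66  87 104 103 105 104 104 105 105]
221 [131 102 106 105  78  64  41  33  54  58  59  60  62  69  69  66  62  60
  58  46  30  43  62  76 103 104 104 104]
224 [159 132  53  32  32  31  31  32  52  56  60  61  61  69  67  66  64  63
  58  45  30  31  31  31  30  41  75 104]
```

The cap's right edge and mouth row match the prediction within about 1 px, so it is aligned with the vial. I'll descend to just above the catches.

Emit:
move_arm(commands="0 0 0 0.8 0 0 0;0 0 0 0.6 0 0 0;0 0 0 0.4 0 0 0;0 0 0 0.3 0 0 0;0 0 0 0.2 0 0 0;0 0 0 0 0 0 0;0 0 0 0 0 0 0")

```text
t: 6.47
eef_pos: [0.615, -0.0184, 0.1122]
tool_rot: [0.0, 1.0, 0.0, -0.0]
contact_force: [-0.0, 0.0, 0.5]
gripper_width: 0.291
```

Emit:
move_arm(commands="0 0 0 0.1 0 0 0;0 0 0 0.1 0 0 0;0 0 0 0.1 0 0 0;0 0 0 0.1 0 0 0;0 0 0 0 0 0 0;0 0 0 0 0 0 0")

```text
t: 6.97
eef_pos: [0.6148, -0.0186, 0.1082]
tool_rot: [0.0, 1.0, 0.0, -0.0]
contact_force: [-0.6, 0.0, -0.5]
gripper_width: 0.289
```

Emit:
move_arm(commands="0 0 0 0.1 0 0 0;0 0 0 0.1 0 0 0;0 0 0 0.1 0 0 0;0 0 0 0 0 0 0;0 0 0 0 0 0 0")

```text
t: 7.38
eef_pos: [0.6149, -0.0187, 0.1053]
tool_rot: [0.0, 1.0, 0.0, -0.0]
contact_force: [-1.6, -1.9, 1.5]
gripper_width: 0.294
```

Emit:
move_arm(commands="0 0 0 0.1 0 0 0;0 0 0 0.1 0 0 0;0 0 0 0.1 0 0 0;0 0 0 0 0 0 0;0 0 0 0 0 0 0")

```text
t: 7.8
eef_pos: [0.6152, -0.0186, 0.1028]
tool_rot: [0.0, 1.0, 0.0, 0.0]
contact_force: [-2.1, -1.8, 5.2]
gripper_width: 0.291
```

Emit:
move_arm(commands="0 0 0 0.1 0 0 0;0 0 0 0.1 0 0 0;0 0 0 0.1 0 0 0;0 0 0 0 0 0 0;0 0 0 0 0 0 0")

```text
t: 8.22
eef_pos: [0.615, -0.0181, 0.0989]
tool_rot: [-0.0, 1.0, 0.001, -0.0]
contact_force: [-1.4, -0.6, -0.8]
gripper_width: 0.289
```

Emit:
move_arm(commands="0 0 0 0.1 0 0 0;0 0 0 0.1 0 0 0;0 0 0 0 0 0 0;0 0 0 0 0 0 0")

```text
t: 8.55
eef_pos: [0.615, -0.0183, 0.0972]
tool_rot: [-0.0, 1.0, 0.0, -0.0]
contact_force: [-0.3, 0.1, -0.6]
gripper_width: 0.289
```

Emit:
move_arm(commands="0 0 0 0.1 0 0 0;0 0 0 0 0 0 0;0 0 0 0 0 0 0")

```text
t: 8.8
eef_pos: [0.6152, -0.0183, 0.0968]
tool_rot: [-0.0, 1.0, 0.0, 0.0]
contact_force: [-2.3, -0.3, 4.8]
gripper_width: 0.293
```

Emit:
move_arm(commands="0 0 0 0.1 0 0 0;0 0 0 0 0 0 0;0 0 0 0 0 0 0")

```text
t: 9.05
eef_pos: [0.6153, -0.0183, 0.0968]
tool_rot: [0.0, 1.0, 0.0, 0.0]
contact_force: [-5.6, -0.8, 12.1]
gripper_width: 0.29
```

The cap snapped (force dropped from 5 N to about 0) and now sits hard on the shoulder at TCP z 0.0968 under 12 N. Now I'll pull up in small steps.

Emit:
move_arm(commands="0 0 0 -0.1 0 0 0;0 0 0 -0.1 0 0 0;0 0 0 -0.1 0 0 0;0 0 0 -0.1 0 0 0;0 0 0 0 0 0 0;0 0 0 0 0 0 0")

```text
t: 9.55
eef_pos: [0.6151, -0.0184, 0.0992]
tool_rot: [-0.0, 1.0, 0.0, -0.0]
contact_force: [-0.1, -0.1, -1.2]
gripper_width: 0.294
```

Emit:
move_arm(commands="0 0 0 -0.1 0 0 0;0 0 0 0 0 0 0;0 0 0 0 0 0 0")

```text
t: 9.8
eef_pos: [0.6148, -0.0184, 0.0996]
tool_rot: [-0.0, 1.0, 0.0, -0.0]
contact_force: [2.3, -0.3, -9.1]
gripper_width: 0.299
```

Emit:
move_arm(commands="0 0 0 -0.05 0 0 0;0 0 0 0 0 0 0;0 0 0 0 0 0 0")

```text
t: 10.05
eef_pos: [0.6146, -0.0185, 0.0997]
tool_rot: [-0.0, 1.0, 0.0, -0.001]
contact_force: [4.4, -0.1, -16.6]
gripper_width: 0.296
```

Emit:
move_arm(commands="0 0 0 0.02 0 0 0;0 0 0 0 0 0 0;0 0 0 0 0 0 0")

```text
t: 10.3
eef_pos: [0.6146, -0.0184, 0.0999]
tool_rot: [-0.0, 1.0, 0.0, -0.0]
contact_force: [5.8, -0.2, -20.9]
gripper_width: 0.291
```

Emit:
move_arm(commands="0 0 0 0.1 0 0 0")

```text
t: 10.38
eef_pos: [0.6148, -0.0184, 0.0996]
tool_rot: [0.0, 1.0, 0.0, -0.0]
contact_force: [1.9, -0.5, -9.5]
gripper_width: 0.293
```

Emit:
move_arm(commands="0 0 0 0 0 0 0")

```text
t: 10.47
eef_pos: [0.6148, -0.0184, 0.0997]
tool_rot: [0.0, 1.0, 0.0, -0.0]
contact_force: [1.8, -0.3, -14.3]
gripper_width: 0.291
```

Emit:
move_arm(commands="0 0 0 0 0 0 0")

```text
t: 10.55
eef_pos: [0.6148, -0.0184, 0.0997]
tool_rot: [0.0, 1.0, 0.0, -0.0]
contact_force: [2.4, 0.4, -14.2]
gripper_width: 0.291
```

Emit:
move_arm(commands="0 0 0 0 0 0 0;0 0 0 0 0 0 0")

```text
t: 10.72
eef_pos: [0.6148, -0.0184, 0.0997]
tool_rot: [0.0, 1.0, 0.0, -0.0]
contact_force: [1.8, 1.1, -14.0]
gripper_width: 0.288
```

Emit:
move_arm(commands="0 0 0 0.01 0 0 0;0 0 0 0 0 0 0")

```text
t: 10.88
eef_pos: [0.6148, -0.0184, 0.0996]
tool_rot: [0.0, 1.0, 0.0, -0.0]
contact_force: [1.9, -0.5, -12.3]
gripper_width: 0.292
```

Emit:
move_arm(commands="0 0 0 0 0 0 0;0 0 0 0 0 0 0")

```text
t: 11.05
eef_pos: [0.6149, -0.0184, 0.0996]
tool_rot: [0.0, 1.0, 0.0, -0.0]
contact_force: [0.0, -0.2, -11.7]
gripper_width: 0.293
```

Emit:
move_arm(commands="0 0 0 0 0 0 0;0 0 0 0 0 0 0;0 0 0 0 0 0 0")

```text
t: 11.3
eef_pos: [0.6149, -0.0184, 0.0996]
tool_rot: [-0.0, 1.0, 0.0, -0.0]
contact_force: [0.6, 0.7, -10.6]
gripper_width: 0.287
```

Emit:
move_arm(commands="0 0 0 0 0 0 0;0 0 0 0 0 0 0;0 0 0 0 0 0 0")

```text
t: 11.55
eef_pos: [0.615, -0.0184, 0.0996]
tool_rot: [0.0, 1.0, 0.0, -0.0]
contact_force: [0.4, 0.0, -9.4]
gripper_width: 0.291
```

Emit:
move_arm(commands="0 0 0 0 0 0 0;0 0 0 0 0 0 0;0 0 0 0 0 0 0")

```text
t: 11.8
eef_pos: [0.615, -0.0185, 0.0996]
tool_rot: [0.0, 1.0, 0.0, -0.0]
contact_force: [-0.4, 0.5, -9.4]
gripper_width: 0.287
```

The force sagged towards 9 N, so I'll repeat the hold more firmly around 14 N.

Emit:
move_arm(commands="0 0 0 -0.02 0 0 0;0 0 0 0 0 0 0")

```text
t: 11.97
eef_pos: [0.6149, -0.0184, 0.0996]
tool_rot: [0.0, 1.0, 0.0, -0.0]
contact_force: [-0.6, 0.5, -10.2]
gripper_width: 0.292
```

Emit:
move_arm(commands="0 0 0 0 0 0 0;0 0 0 0 0 0 0")

```text
t: 12.13
eef_pos: [0.6149, -0.0184, 0.0996]
tool_rot: [-0.0, 1.0, 0.0, -0.0]
contact_force: [-0.1, -0.1, -10.3]
gripper_width: 0.295
```

Emit:
move_arm(commands="0 0 0 -0.03 0 0 0;0 0 0 0 0 0 0")

```text
t: 12.3
eef_pos: [0.6149, -0.0184, 0.0997]
tool_rot: [-0.0, 1.0, 0.0, -0.0]
contact_force: [-0.3, 0.4, -12.7]
gripper_width: 0.291
```

Emit:
move_arm(commands="0 0 0 0 0 0 0;0 0 0 0 0 0 0")

```text
t: 12.47
eef_pos: [0.6149, -0.0184, 0.0997]
tool_rot: [-0.0, 1.0, 0.0, -0.0]
contact_force: [0.3, 0.5, -14.2]
gripper_width: 0.292
```

Emit:
move_arm(commands="0 0 0 0 0 0 0;0 0 0 0 0 0 0")

```text
t: 12.63
eef_pos: [0.6149, -0.0185, 0.0997]
tool_rot: [0.0, 1.0, 0.0, -0.0]
contact_force: [1.0, -0.1, -15.2]
gripper_width: 0.291
```

Emit:
move_arm(commands="0 0 0 0 0 0 0;0 0 0 0 0 0 0")

```text
t: 12.8
eef_pos: [0.6149, -0.0184, 0.0998]
tool_rot: [-0.0, 1.0, 0.0, -0.0]
contact_force: [1.9, 0.2, -15.9]
gripper_width: 0.295
```

Emit:
move_arm(commands="0 0 0 0 0 0 0;0 0 0 0 0 0 0")

```text
t: 12.97
eef_pos: [0.6149, -0.0185, 0.0998]
tool_rot: [0.0, 1.0, 0.0, -0.0]
contact_force: [1.6, -0.9, -17.0]
gripper_width: 0.294
```

Emit:
move_arm(commands="0 0 0 0.03 0 0 0;0 0 0 0 0 0 0;0 0 0 0 0 0 0")

```text
t: 13.22
eef_pos: [0.6149, -0.0185, 0.0997]
tool_rot: [0.0, 1.0, 0.0, -0.0]
contact_force: [-0.1, -0.1, -15.1]
gripper_width: 0.294
```

Emit:
move_arm(commands="0 0 0 0.05 0 0 0;0 0 0 0.05 0 0 0;0 0 0 0.05 0 0 0;0 0 0 0.05 0 0 0;0 0 0 0 0 0 0;0 0 0 0 0 0 0;0 0 0 0 0 0 0")

```text
t: 13.8
eef_pos: [0.6158, -0.0186, 0.0986]
tool_rot: [0.0, 1.0, 0.0, 0.001]
contact_force: [-1.6, -0.7, 0.4]
gripper_width: 0.293
```

Emit:
move_arm(commands="0 0 0 0.05 0 0 0;0 0 0 0.05 0 0 0;0 0 0 0.05 0 0 0;0 0 0 0 0 0 0;0 0 0 0 0 0 0;0 0 0 0 0 0 0")

```text
t: 14.3
eef_pos: [0.6156, -0.0185, 0.0968]
tool_rot: [0.0, 1.0, 0.0, 0.001]
contact_force: [-2.8, -1.8, 4.8]
gripper_width: 0.292
```

Emit:
move_arm(commands="0 0 0 -0.04 0 0 0;0 0 0 0 0 0 0;0 0 0 0 0 0 0", force=20)

```text
t: 14.55
eef_pos: [0.6155, -0.0185, 0.0968]
tool_rot: [-0.0, 1.0, 0.0, 0.001]
contact_force: [-1.0, -1.9, 3.7]
gripper_width: 0.29
```

Emit:
move_arm(commands="0.6 0 0 0 0 0 0;0.6 0 0 0 0 0 0;0.6 0 0 0 0 0 0;0.6 0 0 0 0 0 0;0.6 0 0 0 0 0 0;0.6 0 0 0 0 0 0")

```text
t: 15.05
eef_pos: [0.615, -0.0184, 0.0965]
tool_rot: [-0.0, 1.0, 0.0, 0.0]
contact_force: [-0.3, 0.4, -0.3]
gripper_width: 0.599
```

Emit:
move_arm(commands="0.6 0 0 -1 0 0 0;0.6 0 0 -2 0 0 0;0.6 0 0 -3 0 0 0;0.6 0 0 -3 0 0 0;0.6 0 0 -3 0 0 0;0.6 0 0 -3 0 0 0;0.6 -3 0 0 0 0 0;0.6 -3 0 0 0 0 0;0.6 -3 0 0 0 0 0;0.6 -3 0 0 0 0 0;0.6 0 0 0 0 0 0;0.6 0 0 0 0 0 0")

```text
t: 16.05
eef_pos: [0.4941, -0.0187, 0.2476]
tool_rot: [0.0, 1.0, 0.0, 0.001]
contact_force: [0.4, -0.1, 0.1]
gripper_width: 0.598
```

```bash
python3 snap.py 3 'dict(scene=(270,110,430,300),top=(280,130,400,210))' 3
```

```text
(570, 850, 3)
16.15 [ 0.496  -0.0185  0.2475] [-0.04  0.25 -0.17] 0.599330780965421
```

View pics/c3.png

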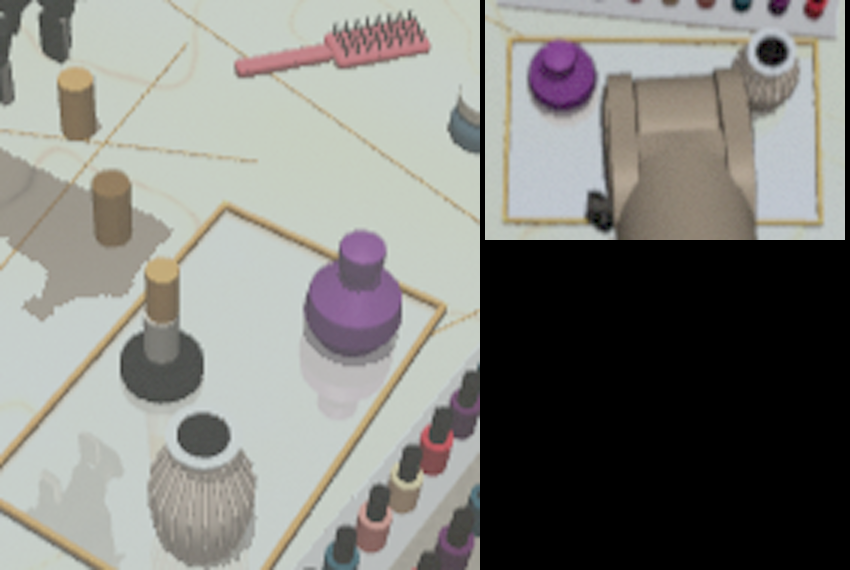

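The cap stands upright and centred on the vial at crop (162,290), scene (324,207). The bystanders look in place and the gripper is clear. Handing in.

```bash
python3 -c "
from station import bot
print(bot.hand_in())"
```

```text
the job is handed in; nothing more can be done
None
```

The smallest of the three gold caps is snapped onto the vial, tugged and released, but the first tug may have gone over the 20 N limit.

- **Press:** The press force rose to about 5 N in the readings and then dropped to about zero as the cap snapped. The cap then seated hard on the shoulder at about 12 N.
- **Tug:** On the first pull the wrist reading kept climbing after I stopped raising, and touched 20.9 N for an instant. That reading carries roughly 0.5–1 N of cap weight and noise, so I can't rule out a brief breach of 20 N. I backed off at once.
- **Holds:** I then held at 14 N sagging to 10.6 N for about 0.8 s. After that I held a firmer 12.7–17 N for about 0.9 s. The catches held throughout, with the lift stopping at about 2.9 mm.
- **Release:** I eased off the pull, set the cap back on the shoulder under about 4 N and opened the fingers. The wrist force read about zero afterwards.
- **Last picture:** The cap is upright on the vial's axis. The bystanders in the crop look unmoved, the lipstick and acrylic box were outside it, and the gripper is clear.
- **Disagreement:** The two cameras differed by a steady 2 mm or so, which I averaged.

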